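Change over the storage jars

TASK

First close the finished round tub: pick up its loose cover by the knob and set it on the tub's rim so that it sits seated and level, and let go of it. Then open the full square jar, which stands braced in the wooden block: unscrew its tight cap anticlockwise (seen from above) until it comes free, and lift it straight up while the jar stays standing in the block. Finish while holding the cap level in the gripper just above the jar's mouth, clear of the jar; do not put it down or let it go, and do not knock over or push aside the other things on the worktop.

Things in the scene. Friction and masses are not known exactly. Their poses are not given: they have to be found in the camera images.
- cover: Loose round steel cover, 82 mm across, 4 mm thick, black knob on top, plug (56 mm across, 6 mm deep) beneath; it lies on the worktop plug down. Origin: centre of the plug's underside; z up. Plate from z 6 to 10 mm, knob from 10 to 38 mm (22 mm across from 19 mm up, 14 mm at its neck); grip it at z about 28 mm. 0.12 kg.
- tub: Open round steel tub, 76 mm across and 68 mm high, 3 mm wall, standing loose on the worktop in front of the coffee machine. Origin: centre of its underside. 0.35 kg.
- tub_rim (a point): Centre of the tub's mouth, level with its rim (68 mm above its underside). With the cover seated, the cover's origin is 6 mm below this point, within a few mm sideways (the plug is loose in the mouth).
- block: Fixed wooden block, 89 mm square and 34 mm high, with a square well 65 mm wide whose floor is 8 mm above the worktop; it braces the jar against turning. Origin: centre of its underside; x and y along its sides.
- jar: Square metal jar, 62 mm wide, 0.45 kg, standing loose in the block's well (3 mm of play: it can turn about 0.08 rad before the well holds it). Origin: centre of its underside. The square body is 70 mm high; a round neck 47 mm across goes on to the rim, 96 mm above the origin. A cap pulled up while still locked lifts the jar.
- cap: Round steel cap of the jar, 64 mm across, 24 mm high, with fine grip ribs, 0.1 kg. Origin: centre of its lower edge, z up; screwed on, that lies 82 mm above the jar's origin, 14 mm below the jar's rim. At the start its x axis lies 0 to 0.1 rad anticlockwise of the jar's. Raised by 16 mm or more it is clear of the neck.
- timer: Kitchen timer, 60x72x23 mm, in front of the robot; leave it alone. Origin: centre of its underside.
- glass_1: Shot glass, 46 mm across, 57 mm high, near the block; leave it alone. Origin: centre of its underside.
- glass_2: Shot glass, 46 mm across, 59 mm high, at the right, by the drip tray; leave it alone. Origin: centre of its underside.
- tamper: Coffee tamper, 58 mm base, 90 mm high, in front of the robot; leave it alone. Origin: centre of its underside.
- teaspoon: Teaspoon, 130 mm long, near the front edge, left of the middle; leave it alone. Origin: centre of its underside.
- pen: Pen, 135 mm long, 16 mm thick, along the front of the coffee machine; leave it alone. Origin: centre of its underside.
- jigger: Steel double jigger, 45 mm across, 92 mm high, behind the block, to the left; leave it alone. Origin: centre of its underside.
- cap_top (a point): Centre of the cap's top face, 24 mm above the cap's origin. Lugs and a sprung gasket keep the cap tight: turning takes up to about 0.7 N m (grip it with 15 N or more). It comes free when its x axis stands 0.98 rad anticlockwise (from above) of the jar's; turning 1.3 to 1.5 rad in one grasp does it, play included; a stop follows at about 2.4 rad. Once free, the gasket lifts it 1-2 mm.
- handle_tip (a point): Tip of the black handle of the filter holder that is locked into the coffee machine; the handle (28 mm thick) juts out from the machine towards the robot, 0.35 m above the worktop, with this tip nearest the robot. It never moves: keep the arm and gripper clear of it when crossing in front of the machine.

How it is judged:
By the outcome, as a careful person would: the job done as asked, in the order asked, and still so for the second after the job is handed in, while the arm keeps its last pose, push and grip.
It also fails if it takes over 67 s, if anything falls off the work surface, if the arm or the gripper's body presses on something with over 40 N, if the wrist force passes 120 N, or if a joint passes its speed limit or range.

ROBOT

A 6-joint arm with a two-finger parallel gripper is mounted at the origin on a cart in front of the work surface, level with it; the furniture and walls round the work are solid. World frame = base frame: x ahead of the robot, y to its left, z up, the work surface at z = 0. Lengths are in mm, angles in rad, forces in N, time in s.
With the tool pointing down it reaches from about 350 to 775 mm from the base axis. Payload 7.3 kg.
Tool frame: the origin (TCP) lies midway between the tips of the shut fingers; the grasp point (between the pads) lies 19 mm behind it; z points along the fingers, y is the line along which they close (so a half turn about z gives the same grasp; the last joint's range is limited). The gripper opens to 92 mm and grips with 3 to 60 N. Pads are 19 mm wide; open, the fingers measure 130 mm over their backs; the gripper's body (75 mm by 190 mm) begins 47 mm behind the grasp point.
Start: joints at [1.18, 0.342, 1.524, -0, 1.275, -0.146], TCP at [127.224, 509.371, 226.741] pointing down, gripper open.
Joint ranges: [-2.53, 2.53], [-0.77, 2.02], [0.04, 2.7], [-1, 4.14], [0.28, 2.66], [-3.11, 3.11]. Speed limits (rad/s): [2.57, 2.57, 3.14, 3.14, 3.14, 3.14].

INTERFACE

Orientations are given as [roll, pitch, yaw] about the fixed x, y, z axes, in that order (R = Rz(yaw) Ry(pitch) Rx(roll)).
In Python, from plant import get_obs, capture, camera_model, close_job, search_frame, regions_of, pinpoint gives the robot as it stands. The module is installed in compiled form; this text tells all that it offers.
- The arm moves only by the shell command python3 -m pendant 'ROWS'. ROWS is JSON, one flat list of numbers, 7 for each row, row after row: the shift along the tool's x, y, z in units of 30 mm (1.0 is 30 mm), then the turn, a rotation vector about the tool's x, y, z in units of 4 degrees (1.0 is 4 degrees), then the closure, from -1 (fully open) to 1 (shut), so that 0 is half open. In form: [dx, dy, dz, wx, wy, wz, gripper, dx, dy, dz, wx, wy, wz, gripper, ...]. A call has 1 to 12 rows; each row shifts and turns the commanded pose from where the row before left it, along the tool's axes as they then stand; what a row does not reach is not made up. A row lasts 1/10 s, in which the tool goes at most 50 mm and 8.59 degrees, less where a joint would pass 70% of its speed; a pose out of reach is approached as far as the arm can. A call with a number of a shift or a turn outside -1 to 1 is refused whole. A call with a gripper value outside its range is refused whole. The fingers move at their own pace and stop on an object; the grip force is fixed at half the most. Time passes only in rows, so rows that do not move let the fingers close. It gives the time, the measured TCP pose, the force, the opening and the grip force at its end, in the units of the state.
- get_obs(): the state, without advancing time (a new reading comes with each control period).
- capture(name): name is "side" or "top"; returns the picture (400x640x3 uint8, red, green, blue); there is no depth.
- camera_model(name): a dict with "fov_y" (degrees; the focal length in pixels is half the picture's height over the tangent of half this angle, whatever the lens; pixels are square), "cx", "cy" (the principal point, pixels), "D" ([k1, k2, p1, p2, k3] as OpenCV has them; the pictures are not rectified), "pose" (4x4, takes a point from camera to world coordinates). Camera axes: x right, y up, looking along -z (the intrinsics and any distortion apply to the point x, -y, -z); pixel columns grow to the right and rows downward; lengths in mm; the calibration is good to about 2 mm. A picture is of the moment at which its call begins. camera_model takes no time and is no camera call.
- close_job(): hands the job in; it is judged then, once.
Trained networks look in the newest picture that a camera, given by its name, has taken for a name from the list of things; names that differ only in an ending like _2 or _b are one class to them, and where a whole thing is asked for, a point or a joint stands for the part that bears it (a point fixed in the world has none). Each returns a list of dicts, best first, with "score" (0 to 1); they miss things now and then, are a little off and sometimes report something else, mostly with a low value. They report only what shows in the picture. A call takes as long as a camera call.
- search_frame(camera, thing): "location" ([column, row] in pixels, amid what is visible of it).
- regions_of(camera, thing): "pixels" (400x640 bool, what is visible of it) and "location" ([column, row] in pixels, amid what is visible of it).
- pinpoint(camera, thing): "location" ([column, row] in pixels: a listed point, or the origin of a listed thing).
The state is a dict: "time": time; "joint_positions": joint angles; "dq": joint speeds; "tau": joint torques, N m; "tool_pos": TCP position; "tcp_rot": TCP orientation; "contact_force": force on the tool from outside, world axes, zero at the start; "moment": the same for the moment, N m; "grip_width": finger opening in mm; "finger_force": force on a finger pad.
Only numpy, scipy, OpenCV 4.12 (cv2) and the standard library are available. Lean on these libraries where they do the work, as an engineer would, in place of code of your own. Each camera call takes 0.05 s, during which the arm holds its last target. There are 200 camera calls.

## Working session

There is one attempt and no reset: what is moved stays moved. The work goes in short steps, Python scripts to look and compute and a shell command to move; the robot and the scene stay as the last step left them, time stands still between calls to the robot, and variables do not carry over. Pictures are saved under pics/ and viewed, at most 10 in all, crops included, and the job is handed in when it is done.

```bash
mkdir -p pics; cat > h.py <<'E'
import numpy as np, cv2
from plant import *
def K(m):
    f=200/np.tan(np.radians(m['fov_y'])/2)
    return np.array([[f,0,m['cx']],[0,f,m['cy']],[0,0,1.]])
def ray(cam,px):
    m=camera_model(cam);P=np.array(m['pose'])
    u=cv2.undistortPoints(np.array([[px]],float),K(m),np.array(m['D'],float))[0,0]
    d=P[:3,:3]@np.array([u[0],-u[1],-1]);return P[:3,3],d/np.linalg.norm(d)
def atz(cam,px,z):
    o,d=ray(cam,px);return o+d*(z-o[2])/d[2]
def tri(p1,p2):
    o1,d1=ray('side',p1);o2,d2=ray('top',p2)
    A=np.stack([d1,-d2],1);s=np.linalg.lstsq(A,o2-o1,rcond=None)[0]
    a,b=o1+s[0]*d1,o2+s[1]*d2;return (a+b)/2,np.linalg.norm(a-b)
def proj(cam,X):
    m=camera_model(cam);P=np.linalg.inv(np.array(m['pose']));c=P[:3,:3]@np.array(X,float)+P[:3,3]
    return cv2.projectPoints(np.array([[c[0],-c[1],-c[2]]]),np.zeros(3),np.zeros(3),K(m),np.array(m['D'],float))[0].ravel()
E
python3 - <<'E'
from h import *
np.set_printoptions(precision=1,suppress=True)
for c in('side','top'):
    cv2.imwrite(f'pics/{c}0.png',capture(c)[:,:,::-1]);print(c,np.array(camera_model(c)['pose'])[:3,3])
Z={'cover':0,'tub':0,'tub_rim':68,'block':0,'jar':8,'cap':90,'cap_top':114,'handle_tip':350}
for t,z in Z.items():
    r={c:pinpoint(c,t)[:2] for c in('side','top')}
    for c in r:
        for k in r[c]: print(t,c,round(k['score'],2),np.array(k['location']),'z',z,atz(c,k['location'],z))
    if r['side'] and r['top']: print('   tri',*tri(r['side'][0]['location'],r['top'][0]['location']))
o=get_obs();print(o['time'],o['tool_pos'],o['tcp_rot'],o['grip_width'])
E
```

```text
side [  158.6 -1261.6  1100.2]
top [ 279.2  134.3 1591.8]
cover side 0.57 [345.5 324.7] z 0 [ 507.4 -343.1    0. ]
cover side 0.45 [306.8 200. ] z 0 [550.9 267.    0. ]
cover top 0.68 [415.9 213.1] z 0 [ 501.4 -336.7    0. ]
   tri [ 505.5 -338.9   -5. ] 6.836641573458976
tub side 0.63 [312.2 265.5] z 0 [479.2 -87.    0. ]
tub side 0.6 [312. 280.] z 0 [ 462.1 -149.9    0. ]
tub top 0.57 [362.  220.9] z 0 [ 475.5 -149.4    0. ]
tub top 0.36 [237.5 195.7] z 0 [561.4 267.    0. ]
   tri [ 467.  -140.2   49.8] 4.707773150853788
tub_rim side 0.64 [312.9 264.5] z 68 [ 462.5 -155.9   68. ]
tub_rim side 0.44 [306.5 201.8] z 68 [523.  162.1  68. ]
block side 0.85 [305.2 200. ] z 0 [545.1 268.4   0. ]
block top 0.84 [241.7 195.9] z 0 [560.7 253.1   0. ]
   tri [550.  253.2  11.5] 17.22274089023475
jar side 0.53 [319.6 178.3] z 8 [633.8 389.1   8. ]
jar side 0.4 [329.9 159.4] z 8 [714.8 521.1   8. ]
jar top 0.46 [240.1 200.9] z 8 [542.5 257.5   8. ]
   tri [559.  244.6 102.7] 64.7896030277063
cap side 0.77 [305.  184.4] z 90 [536.5 238.2  90. ]
cap top 0.73 [238.4 197.1] z 90 [541.  256.6  90. ]
   tri [542.4 257.8  76.8] 1.80279298449419
cap_top side 0.69 [306.6 178.2] z 114 [542.8 240.4 114. ]
cap_top top 0.88 [236.7 192.9] z 114 [550.  260.1 114. ]
   tri [550.4 261.6 100.3] 4.221294373691329
handle_tip side 0.67 [330.4 158.6] z 350 [543.3 -33.1 350. ]
handle_tip side 0.53 [310.9 260. ] z 350 [ 378.9 -442.9  350. ]
handle_tip top 0.75 [398.6 196.5] z 350 [ 497.4 -188.   350. ]
handle_tip top 0.56 [368.7 224.6] z 350 [ 422.5 -104.6  350. ]
   tri [ 491.8 -168.7  431.9] 17.690821902383455
0.9 [127.2 509.4 226.8] [ 3.1 -0.   2.9] 91.72514046608666
```

View pics/side0.png

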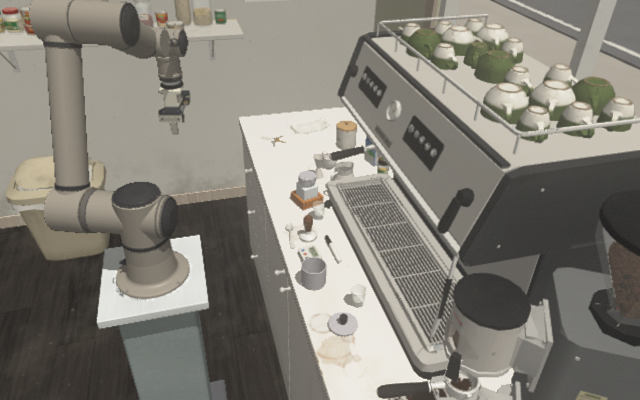

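View pics/top0.png

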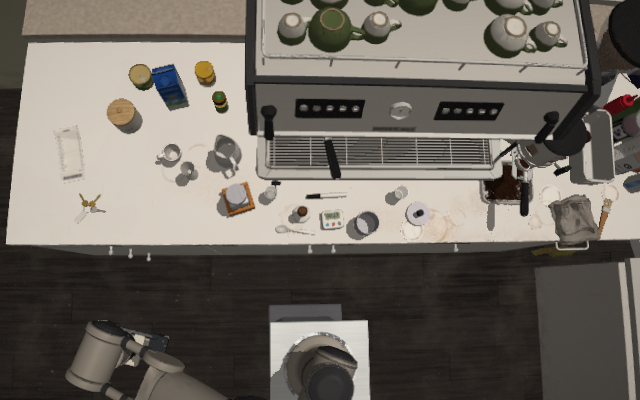

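```bash
python3 - <<'E'
from h import *
s=cv2.imread('pics/side0.png');t=cv2.imread('pics/top0.png')
A=cv2.resize(s[165:215,280:340],None,fx=6,fy=6,interpolation=2)
B=cv2.resize(s[250:340,290:370],None,fx=5,fy=5,interpolation=2)
C=cv2.resize(t[175:225,210:285],None,fx=6,fy=6,interpolation=2)
D=cv2.resize(t[170:245,340:435],None,fx=5,fy=5,interpolation=2)
W=np.zeros((600,800,3),np.uint8)
# layout: side jar, tub/cover
W[:300,:360]=A; W[:300,360:360+400]=0
B=cv2.resize(s[255:335,295:365],None,fx=5,fy=5,interpolation=2)
W=np.zeros((600,800,3),np.uint8)
for img,(r,c) in ((cv2.resize(s[165:215,280:340],None,fx=6,fy=6,interpolation=2),(0,0)),(cv2.resize(s[255:313+2,292:365],None,fx=5,fy=5,interpolation=2),(0,400)),(cv2.resize(t[175:224,215:280],None,fx=6,fy=6,interpolation=2),(305,0)),(cv2.resize(t[195:240,350:430],None,fx=5,fy=5,interpolation=2),(305,400))):
    h,w=img.shape[:2];h=min(h,600-r);w=min(w,800-c);W[r:r+h,c:c+w]=img[:h,:w]
cv2.imwrite('pics/crop1.png',W)
np.set_printoptions(precision=1,suppress=True)
print('handle',tri([330.4,158.6],[337,178]))
for n in('cap','jar','block','tub','cover'):
    for c in('side','top'):
        for r in regions_of(c,n)[:2]:
            m=r['pixels'];y,x=np.nonzero(m);print(n,c,round(r['score'],2),m.sum(),'x',x.min(),x.max(),'y',y.min(),y.max(),'c',x.mean(),y.mean(), cv2.minAreaRect(np.stack([x,y],1).astype(np.float32)))
            np.save(f'pics/{n}_{c}.npy',m) if r is not None else 0
E
```

```text
handle (array([547.3, -23.9, 344.6]), np.float64(2.1783242520084656))
cap side 0.67 222 x 298 315 y 171 186 c 306.3378378378378 178.33333333333334 ((306.5, 178.5), (15.0, 17.0), 90.0)
cap side 0.26 320 x 296 318 y 183 200 c 306.675 191.075 ((307.0, 191.5), (17.0, 22.0), 90.0)
cap top 0.73 243 x 222 253 y 183 214 c 240.0164609053498 203.04526748971193 ((238.04132080078125, 198.63763427734375), (27.10648536682129, 26.148658752441406), 73.3007583618164)
cap top 0.61 174 x 393 408 y 186 199 c 400.35057471264366 192.6206896551724 ((400.5, 192.5), (13.0, 15.0), 90.0)
jar side 0.67 270 x 296 317 y 183 199 c 306.6962962962963 190.88518518518518 ((306.5, 191.0), (16.0, 21.0), 90.0)
jar side 0.23 757 x 300 326 y 257 289 c 313.0594451783355 272.8361955085865 ((313.0, 273.0), (32.0, 26.0), 90.0)
jar top 0.51 78 x 229 248 y 199 208 c 238.42307692307693 204.6153846153846 ((238.64707946777344, 204.0882568359375), (6.305926322937012, 19.160314559936523), 75.96376037597656)
block side 0.82 335 x 290 323 y 190 210 c 304.8537313432836 200.24477611940299 ((305.92034912109375, 200.83042907714844), (33.47
[... 242 characters left out ...]
4794922, 198.64865112304688), (29.114503860473633, 27.644073486328125), 72.89727020263672)
tub side 0.92 759 x 300 326 y 257 289 c 312.8208168642951 272.9025032938076 ((313.0, 273.0), (32.0, 26.0), 90.0)
tub top 0.8 517 x 353 378 y 210 235 c 365.74081237911025 222.30754352030948 ((365.7500305175781, 222.25003051757812), (22.62741470336914, 26.16295051574707), 45.0)
cover side 0.77 535 x 328 357 y 312 335 c 342.4299065420561 323.3626168224299 ((342.5000305175781, 323.0000305175781), (26.16295051574707, 24.748737335205078), 45.0)
cover top 0.77 442 x 407 430 y 202 225 c 418.3076923076923 213.15158371040724 ((418.25006103515625, 213.25003051757812), (23.33452033996582, 22.62741470336914), 45.0)
```

View pics/crop1.png

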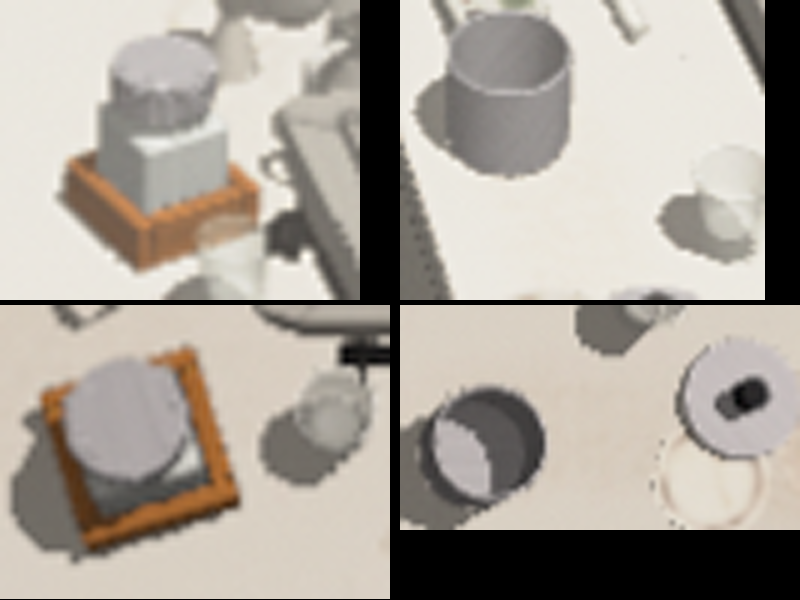

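```bash
cat > fit.py <<'E'
from h import *
from scipy.optimize import least_squares
np.set_printoptions(precision=2,suppress=True)
th=np.linspace(0,2*np.pi,48,endpoint=False)
def cyl(x,y,r,z0,z1): return [[x+r*np.cos(a),y+r*np.sin(a),z] for a in th for z in(z0,z1)]
S=8
def cent(cam,parts):
    im=np.zeros((400*S//1,640*S),np.uint8)
    for p in parts:
        h=np.array([proj(cam,q) for q in p],np.float32)
        cv2.fillConvexPoly(im,cv2.convexHull(np.round((h+.5)*S).astype(np.int32)),1)
    M=cv2.moments(im,True);return np.array([M['m10'],M['m01']])/M['m00']/S-.5+.5/S, M['m00']/S/S
def big(m):
    n,l,s,c=cv2.connectedComponentsWithStats(m.astype(np.uint8));i=1+s[1:,4].argmax();return c[i],s[i,4]
def fit(meas,parts,x0,zfree=0):
    for cams in [list(meas)]+[[k] for k in meas]:
        f=lambda v:np.concatenate([cent(c,parts(*v))[0]-meas[c][0] for c in cams])
        r=least_squares(f,x0,diff_step=2/np.abs(x0).max() if 0 else 0.01)
        print(cams,r.x,'res',r.fun,'area',[(cent(c,parts(*r.x))[1],meas[c][1]) for c in cams])
E
python3 - <<'E'
from fit import *
from h import *
L=lambda n,c:big(np.load(f'pics/{n}_{c}.npy'))
rr=regions_of
def get(n,c): return big(rr(c,n)[0]['pixels'])
print('tub');fit({c:get('tub',c) for c in('side','top')},lambda x,y:[cyl(x,y,38,0,68)],[462,-152])
print('cover');fit({c:get('cover',c) for c in('side','top')},lambda x,y:[cyl(x,y,41,6,10),cyl(x,y,11,19,38)],[503,-342])
m=rr('side','cap')[0]['pixels'];print('cap side');fit({'side':big(m)},lambda x,y:[cyl(x,y,32,90,114)],[548,260])
t=cv2.imread('pics/top0.png')
for p in([235.6,193.3],[236.7,192.9]):print('captop',atz('top',p,114))
c=[np.array([(u+.5)/6-.5+215,(v-305+.5)/6-.5+175]) for u,v in((42,395),(190,348),(240,500),(88,550))]
W=np.array([atz('top',p,34)for p in c]);print(W,W.mean(0));d=np.roll(W,-1,0)-W;print(np.linalg.norm(d,axis=1),np.arctan2(d[:,1],d[:,0]))
for n in('glass','timer','jigger','tamper'):
    for cam in('top','side'): print(n,cam,[ (round(q['score'],2),np.array(q['location']),atz(cam,q['location'],30)) for q in search_frame(cam,n+('_1' if n=='glass' else ''))[:2]])
o=get_obs();print(o['time'],o['tool_pos'],o['tcp_rot'],o['joint_positions'])
E
```

```text
tubTraceback (most recent call last):
  File "<stdin>", line 6, in <module>
  File "fit.py", line 18, in fit
    r=least_squares(f,x0,diff_step=2/np.abs(x0).max() if 0 else 0.01)
    return func(*args, **kwargs)
    result = trf(vector_fun.fun, vector_fun.jac, x0, f0, J0, lb, ub, ftol, xtol,
                 gtol, max_nfev, x_scale, loss_function, tr_solver,
                 tr_options.copy(), verbose, callback=callback_wrapped)
    return trf_no_bounds(
        fun, jac, x0, f0, J0, ftol, xtol, gtol, max_nfev, x_scale,
        loss_function, tr_solver, tr_options, verbose, callback=callback)
    f_new = fun(x_new)
    self._update_fun()
    ~~~~~~~~~~~~~~~~^^
    self.f = self.fun_wrapped(xp_copy(self.x))
             ~~~~~~~~~~~~~~~~^^^^^^^^^^^^^^^^^
    return np.atleast_1d(self.fun(x))
                         ~~~~~~~~^^^
    return self.f(x, *self.args, **self.kwargs)
           ~~~~~~^^^^^^^^^^^^^^^^^^^^^^^^^^^^^^
  File "fit.py", line 17, in <lambda>
    f=lambda v:np.concatenate([cent(c,parts(*v))[0]-meas[c][0] for c in cams])
                               ~~~~^^^^^^^^^^^^^
  File "fit.py", line 10, in cent
    h=np.array([proj(cam,q) for q in p],np.float32)
                ~~~~^^^^^^^
  File "h.py", line 17, in proj
    m=camera_model(cam);P=np.linalg.inv(np.array(m['pose']));c=P[:3,:3]@np.array(X,float)+P[:3,3]
ValueError: time passes only in moves, steps and waits
```

```bash
python3 - <<'E'
s=open('h.py').read()
s=s.replace("from plant import *\n","import plant\nfrom plant import *\nCM={c:plant.camera_model(c) for c in('side','top')}\ncamera_model=lambda c:CM[c]\n")
open('h.py','w').write(s)
E
python3 - <<'E'
from fit import *
from h import *
rr=regions_of
def get(n,c): return big(rr(c,n)[0]['pixels'])
print('tub');fit({c:get('tub',c) for c in('side','top')},lambda x,y:[cyl(x,y,38,0,68)],[462,-152])
print('cover');fit({c:get('cover',c) for c in('side','top')},lambda x,y:[cyl(x,y,41,6,10),cyl(x,y,11,19,38)],[503,-342])
m=rr('side','cap')[0]['pixels'];print('cap side');fit({'side':big(m)},lambda x,y:[cyl(x,y,32,90,114)],[548,260])
for p in([235.6,193.3],[236.7,192.9]):print('captop',atz('top',p,114))
c=[np.array([(u+.5)/6-.5+215,(v-305+.5)/6-.5+175]) for u,v in((42,395),(190,348),(240,500),(88,550))]
W=np.array([atz('top',p,34)for p in c]);print(W,W.mean(0));d=np.roll(W,-1,0)-W;print(np.linalg.norm(d,axis=1),np.arctan2(d[:,1],d[:,0]))
for n in('glass','timer','jigger','tamper'):
    for cam in('top','side'): print(n,cam,[ (round(q['score'],2),np.array(q['location']),atz(cam,q['location'],30)) for q in search_frame(cam,n+('_1' if n=='glass' else ''))[:2]])
o=get_obs();print(o['time'],o['tool_pos'],o['tcp_rot'],o['joint_positions'])
E
```

```text
tub
['side', 'top'] [ 464.45 -154.48] res [ 0.52 -0.21 -0.02  0.56] area [(777.234375, np.int32(759)), (518.734375, np.int32(517))]
['side'] [ 462.67 -154.99] res [-0.  0.] area [(778.15625, np.int32(759))]
['top'] [ 466.36 -154.62] res [0. 0.] area [(518.328125, np.int32(517))]
cover
['side', 'top'] [ 499.1 -342.1] res [ 0.3   0.01 -0.11  0.38] area [(571.328125, np.int32(535)), (452.59375, np.int32(442))]
['side'] [ 498.27 -341.88] res [-0.01  0.  ] area [(570.1875, np.int32(535))]
['top'] [ 500.39 -342.54] res [-0.01  0.  ] area [(452.375, np.int32(442))]
cap side
['side'] [546.36 258.84] res [-0. -0.] area [(235.828125, np.int32(222))]
['side'] [546.36 258.84] res [-0. -0.] area [(235.828125, np.int32(222))]
captop [548.72 263.49 114.  ]
captop [549.99 260.12 114.  ]
[[575.6  316.25  34.  ]
 [601.87 236.36  34.  ]
 [517.79 208.33  34.  ]
 [490.56 289.8   34.  ]] [546.46 262.68  34.  ]
[84.1  88.63 85.9  89.06] [-1.25 -2.82  1.89  0.3 ]
glass top [(0.75, array([400.2, 192.5]), array([ 567.28, -277.15,   30.  ])), (0.55, array([417.3, 213.2]), array([ 496.82, -332.62,   30.  ]))]
glass side [(0.81, array([357.3, 293. ]), array([ 566.96, -264.  ,   30.  ])), (0.46, array([320.5, 210.1]), array([571.97, 153.29,  30.  ]))]
timer top [(0.76, array([331., 221.]), array([471.96, -41.18,  30.  ]))]
timer side [(0.7, array([308.4, 254.6]), array([471.64, -67.15,  30.  ]))]
jigger top [(0.56, array([191.4, 169.1]), array([644.87, 417.24,  30.  ])), (0.16, array([330.2, 220.5]), array([473.62, -38.57,  30.  ]))]
jigger side [(0.76, array([318.6, 165.9]), array([644.89, 446.22,  30.  ]))]
tamper top [(0.52, array([300.6, 211.4]), array([503.97,  58.37,  30.  ]))]
tamper side [(0.71, array([306.5, 230.5]), array([495.64,  52.67,  30.  ]))]
2.15 [127.22 509.37 226.75] [ 3.14 -0.    2.9 ] [ 1.18  0.34  1.52  0.    1.28 -0.15]
```

```bash
python3 -m pendant '[0,0,0,0,0,-0.8,-0.4, 0,0,0,0,0,-0.9,-0.4, 0,0,0,0,0,-0.9,-0.4, 0,0,0,0,0,-0.9,-0.4, -0.4,-0.5,0,0,0,0,-0.4, -0.8,-1,0,0,0,0,-0.4, -0.8,-1,0,0,0,0,-0.4, -0.8,-1,0,0,0,0,-0.4, -0.8,-1,0,0,0,0,-0.4, -0.8,-1,0,0,0,0,-0.4, -0.8,-1,0,0,0,0,-0.4, -0.8,-1,0,0,0,0,-0.4]'
```

```text
time: 3.35
tool_pos: [307.9, 283.0, 227.0]
tcp_rot: [3.141, 0.001, 3.141]
contact_force: [0.5, 0.5, 0.4]
grip_width: 64.4
finger_force: 0.0
```

```bash
python3 -m pendant '[-0.4,-1,0,0,0,0,-0.4, -0.4,-1,0,0,0,0,-0.4, -0.4,-1,0,0,0,0,-0.4, -0.4,-1,0,0,0,0,-0.4, -0.4,-1,0,0,0,0,-0.4, -0.4,-1,0,0,0,0,-0.4, -0.4,-1,0,0,0,0,-0.4, -0.4,-1,0,0,0,0,-0.4, 0,-1,0,0,0,0,-0.4, 0,-1,0,0,0,0,-0.4, 0,-1,0,0,0,0,-0.4, 0,-1,0,0,0,0,-0.4]'
```

```text
time: 4.55
tool_pos: [402.8, -77.0, 226.8]
tcp_rot: [3.142, 0.0, 3.141]
contact_force: [-0.7, -1.0, 0.0]
grip_width: 64.3
finger_force: 0.0
```

```bash
python3 -m pendant '[-0.4,-1,0,0,0,0,-0.4, -0.4,-1,0,0,0,0,-0.4, -0.4,-1,0,0,0,0,-0.4, -0.4,-1,0,0,0,0,-0.4, -0.4,-1,0,0,0,0,-0.4, -0.4,-1,0,0,0,0,-0.4, -0.4,-1,0,0,0,0,-0.4, -0.4,-1,0,0,0,0,-0.4, 0,0,0.9,0,0,0,-0.4, 0,0,0.9,0,0,0,-0.4, 0,0,0.9,0,0,0,-0.4, 0,0,0,0,0,0,-0.4]'
```

```text
time: 5.75
tool_pos: [497.0, -314.4, 141.9]
tcp_rot: [3.136, -0.006, 3.141]
contact_force: [0.1, -0.7, 0.3]
grip_width: 63.9
finger_force: 0.0
```

```bash
python3 -m pendant '[-0.04,-0.87,0.5,0,0,0,-0.4, 0,0,0.5,0,0,0,-0.4, 0,0,0.5,0,0,0,-0.4, 0,0,0.2,0,0,0,-0.4, 0,0,0,0,0,0,-0.4, 0,0,0,0,0,0,-0.4]'; python3 - <<'E'
from h import *
a=capture('top');b=capture('side')
W=np.hstack([cv2.resize(a[180:240,380:445],None,fx=6,fy=6,interpolation=2),cv2.resize(b[280:340,310:375],None,fx=6,fy=6,interpolation=2)])
cv2.imwrite('pics/c2.png',W[:,:,::-1]);o=get_obs();print(o['tool_pos'],o['tcp_rot'])
E
```

```text
time: 6.35
tool_pos: [500.6, -342.2, 96.0]
tcp_rot: [-3.141, 0.001, 3.141]
contact_force: [0.2, -0.5, 0.3]
grip_width: 64.5
finger_force: 0.0
[ 500.60000002 -342.19716034   95.95266163] [-3.14035244e+00  1.52132790e-03  3.14135129e+00]
```

View pics/c2.png

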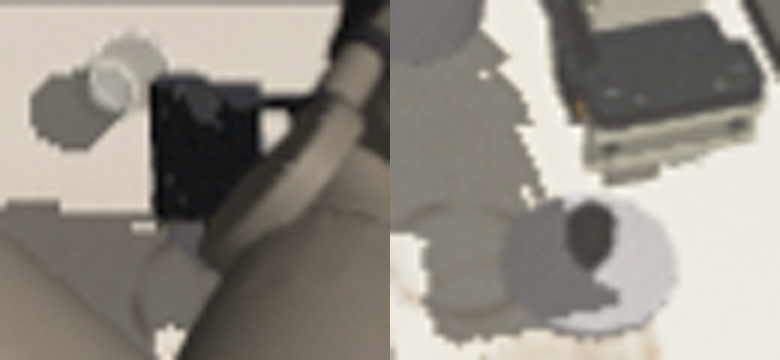

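```bash
python3 -m pendant '[0,0,0.5,0,0,0,-0.4, 0,0,0.6,0,0,0,-0.4, 0,0,0.6,0,0,0,-0.4, 0,0,0.5,0,0,0,-0.4, 0,0,0.37,0,0,0,-0.4, 0,0,0.2,0,0,0,-0.4, 0,0,0,0,0,0,-0.4, 0,0,0,0,0,0,-0.4]'
python3 -m pendant '[0,0,0,0,0,0,0.2, 0,0,0,0,0,0,0.5, 0,0,0,0,0,0,0.8, 0,0,0,0,0,0,1, 0,0,0,0,0,0,1, 0,0,0,0,0,0,1, 0,0,0,0,0,0,1]'
```

```text
time: 7.25
tool_pos: [500.4, -342.2, 12.3]
tcp_rot: [-3.141, 0.001, 3.141]
contact_force: [0.4, -0.0, 0.4]
grip_width: 64.3
finger_force: 0.0
time: 7.95
tool_pos: [500.1, -341.9, 11.6]
tcp_rot: [-3.142, 0.0, 3.141]
contact_force: [0.3, 0.7, 0.3]
grip_width: 21.0
finger_force: 30.0
```

```bash
python3 -m pendant '[0,0,-0.3,0,0,0,1, 0,0,-0.7,0,0,0,1, 0,0,-1,0,0,0,1, 0,0,-1,0,0,0,1, 0,0,-0.7,0,0,0,1, 0,0,-0.3,0,0,0,1, 0.1,0.5,0,0,0,0,1, 0.2,1,0,0,0,0,1, 0.2,1,0,0,0,0,1, 0.2,1,0,0,0,0,1, 0.2,1,0,0,0,0,1, 0.17,0.9,0,0,0,0,1]'
python3 -m pendant '[0.1,0.6,0,0,0,0,1, 0,0.25,0,0,0,0,1, 0,0,0,0,0,0,1, 0,0,0,0,0,0,1]'
python3 - <<'E'
from h import *
a=capture('top');b=capture('side')
W=np.hstack([cv2.resize(a[190:245,335:400],None,fx=6,fy=6,interpolation=2),cv2.resize(b[240:295,285:350],None,fx=6,fy=6,interpolation=2)])
cv2.imwrite('pics/c3.png',W[:,:,::-1]);o=get_obs();print(o['tool_pos'],o['tcp_rot'],o['grip_width'],o['contact_force'])
E
```

```text
time: 9.15
tool_pos: [467.1, -178.3, 131.1]
tcp_rot: [3.141, -0.001, 3.141]
contact_force: [0.4, 0.7, -1.0]
grip_width: 20.9
finger_force: 30.0
time: 9.55
tool_pos: [465.5, -155.2, 131.6]
tcp_rot: [-3.141, 0.0, 3.141]
contact_force: [0.4, -0.1, -0.7]
grip_width: 20.8
finger_force: 30.0
[ 465.35934634 -155.38285552  131.51307695] [-3.14130994e+00  2.81317523e-04  3.14022974e+00] 20.57340598063395 [ 0.98111467 -0.7785171  -2.48521561]
```

View pics/c3.png

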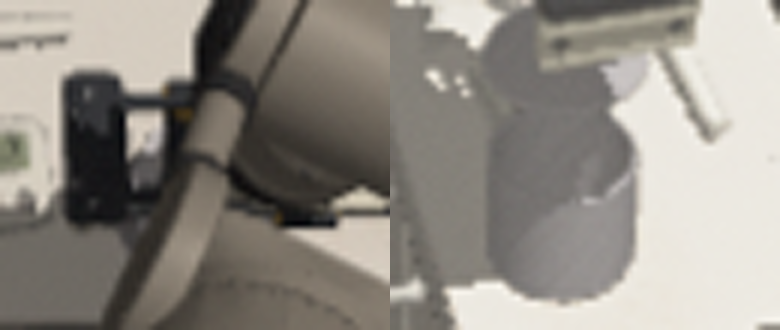

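```bash
python3 -m pendant '[0,0,0.3,0,0,0,1, 0,0,0.5,0,0,0,1, 0,0,0.4,0,0,0,1, 0,0,0.2,0,0,0,1, 0,0,0.15,0,0,0,1, 0,0,0.1,0,0,0,1, 0,0,0.1,0,0,0,1, 0,0,0,0,0,0,1]'
python3 -m pendant '[0,0,0.05,0,0,0,1, 0,0,0.05,0,0,0,1, 0,0,0.04,0,0,0,1, 0,0,0,0,0,0,1]'
```

```text
time: 10.45
tool_pos: [465.0, -154.4, 79.0]
tcp_rot: [3.141, -0.0, 3.141]
contact_force: [0.5, -0.8, -0.5]
grip_width: 21.0
finger_force: 30.0
time: 10.85
tool_pos: [465.0, -154.3, 74.8]
tcp_rot: [3.141, -0.0, 3.141]
contact_force: [-1.1, 0.3, -2.1]
grip_width: 20.9
finger_force: 30.0
```

```bash
python3 -m pendant '[0,0,0.04,0,0,0,1, 0,0,0.04,0,0,0,1, 0,0,0,0,0,0,1]'
```

```text
time: 11.15
tool_pos: [465.2, -154.5, 73.5]
tcp_rot: [-3.141, 0.001, 3.141]
contact_force: [-2.9, 1.4, 8.4]
grip_width: 21.2
finger_force: 30.0
```

```bash
python3 -m pendant '[0,0,0,0,0,0,0.4, 0,0,0,0,0,0,0, 0,0,0,0,0,0,-0.2, 0,0,0,0,0,0,-0.2, 0,0,0,0,0,0,-0.2, 0,0,-0.3,0,0,0,-0.2, 0,0,-0.7,0,0,0,-0.2, 0,0,-1,0,0,0,-0.2, 0,0,-1,0,0,0,-0.2, 0,0,-0.7,0,0,0,-0.2, 0.5,0.3,-0.5,0,0,0,-0.2, 0.7,0.7,-0.5,0,0,0,-0.2]'
python3 -m pendant '[0.7,1,-0.3,0,0,0,-0.4, 0.3,1,0,0,0,0,-0.4, 0,1,0,0,0,0,-0.4, 0,1,0,0,0,0,-0.4, 0,1,0,0,0,0,-1, 0,1,0,0,0,0,-1, 0.2,1,0,0,0,0,-1, 0.2,1,0,0,0,0,-1, 0.2,1,0,0,0,0,-1, 0.2,1,0,0,0,0,-1, 0.2,1,0,0,0,0,-1, 0,0.5,0,0,0,0,-1]'
python3 - <<'E'
from fit import *
from h import *
a=capture('top');b=capture('side')
W=np.hstack([cv2.resize(a[190:245,335:400],None,fx=6,fy=6,interpolation=2),cv2.resize(b[240:295,285:350],None,fx=6,fy=6,interpolation=2)])
cv2.imwrite('pics/c4.png',W[:,:,::-1])
for c in('side','top'):
    for n in('cover','tub'):
        r=regions_of(c,n)
        if r: print(c,n,r[0]['score'],big(r[0]['pixels']))
for c in('side','top'): print(cent(c,[cyl(464.5,-154.7,41,68,72),cyl(464.5,-154.7,11,81,100)]))
E
```

```text
time: 12.35
tool_pos: [429.3, -125.1, 214.9]
tcp_rot: [-3.141, 0.002, 3.14]
contact_force: [-0.3, -0.2, 1.1]
grip_width: 55.3
finger_force: 0.0
time: 13.55
tool_pos: [368.3, 222.6, 223.2]
tcp_rot: [3.141, 0.001, -3.14]
contact_force: [0.5, -0.8, 0.3]
grip_width: 92.1
finger_force: 0.0
side cover 0.92 (array([312.78, 263.99]), np.int32(411))
side tub 0.82 (array([313.65, 280.36]), np.int32(368))
top cover 0.56 (array([367.29, 221.6 ]), np.int32(479))
top tub 0.53 (array([359.12, 231.47]), np.int32(40))
(array([313.52, 263.85]), 438.765625)
(array([367.51, 221.72]), 510.765625)
```

View pics/c4.png

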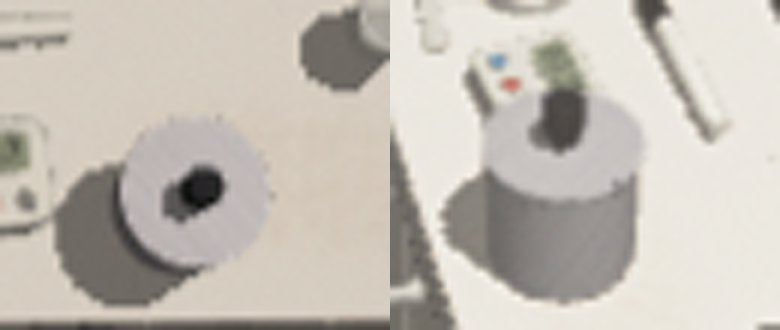

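```bash
python3 -m pendant '[0,0,0,0,0,0.5,-1, 0,0,0,0,0,1,-1, 0,0,0,0,0,1,-1, 0,0,0,0,0,1,-1, 0,0,0,0,0,1,-1, 0,0,0,0,0,1,-1, 0,0,0,0,0,1,-1, 0,0,0,0,0,1,-1, 0,0,0,0,0,1,-1, 0,0,0,0,0,1,-1, 0,0,0,0,0,1,-1, 0,0,0,0,0,1,-1]'
python3 -m pendant '[0,0,0,0,0,1,-1, 0,0,0,0,0,1,-1, 0,0,0,0,0,1,-1, 0,0,0,0,0,1,-1, 0,0,0,0,0,1,-1, 0,0,0,0,0,0.5,-1, 0,0,0,0,0,0.5,-1, 0,0,0,0,0,0,-1]'
cat > to.py <<'E'
import sys
from h import *
from scipy.spatial.transform import Rotation as R
o=get_obs();T=np.array([float(v) for v in sys.argv[1:4]])
Rm=R.from_euler('xyz',o['tcp_rot']).as_matrix()
print(o['tool_pos'],o['tcp_rot'],'units',Rm.T@(T-np.array(o['tool_pos']))/30,'q',np.round(o['joint_positions'],2))
E
python3 to.py 547.5 260.5 165
python3 - <<'E'
from fit import *
from h import *
a=capture('top');b=capture('side')
for p in range(2):
    pass
r=regions_of('side','cap');
if r: m=big(r[0]['pixels']);print(m);fit({'side':m},lambda x,y:[cyl(x,y,32,90,114)],[548,260])
print('captop',[(q['score'],q['location'],atz('top',q['location'],114)) for q in pinpoint('top','cap_top')[:1]])
# bright disc in original top image
t=cv2.cvtColor(cv2.imread('pics/top0.png'),cv2.COLOR_BGR2HSV)
m=(t[:,:,1]<40)&(t[:,:,2]>120)&(t[:,:,2]<205);M=np.zeros_like(m);M[180:212,220:255]=m[180:212,220:255]
n,l,s,c=cv2.connectedComponentsWithStats(M.astype(np.uint8),connectivity=4);print(s,c)
print(cent('top',[cyl(547.5,260.5,32,90,114)]),cent('top',[cyl(547.5,260.5,32,114,114)]))
E
```

```text
time: 15.05
tool_pos: [369.4, 219.7, 222.7]
tcp_rot: [-3.142, 0.0, 2.334]
contact_force: [0.3, -0.1, 0.2]
grip_width: 91.8
finger_force: 0.0
time: 15.85
tool_pos: [369.4, 219.8, 222.6]
tcp_rot: [3.142, 0.0, 1.918]
contact_force: [0.2, 0.1, -0.3]
grip_width: 91.6
finger_force: 0.0
[369.40527486 219.77055221 222.64225229] [3.14153080e+00 8.02707317e-05 1.91751634e+00] units [-0.74029564  6.04445443  1.92184172] q [ 0.36  0.17  1.77 -0.    1.2   0.01]
(array([306.34, 177.83]), np.int32(218))
['side'] [547.2  262.09] res [ 0. -0.] area [(235.4375, np.int32(218))]
['side'] [547.2  262.09] res [ 0. -0.] area [(235.4375, np.int32(218))]
captop [(0.55, [238.1, 191.5], array([554.4 , 255.88, 114.  ]))]
[[     0      0    640    400 255616]
 [   245    181      2      1      2]
 [   242    182      1      1      1]
 [   248    182      1      1      1]
 [   226    183     23     21    361]
 [   249    186      1      1      1]
 [   225    187      1      1      1]
 [   222    188      1      1      1]
 [   220    192      1      1      1]
 [   220    196      1      3      3]
 [   252    196      1      1      1]
 [   253    198      1      2      2]
 [   254    203      1      1      1]
 [   252    209      3      1      3]
 [   251    210      1      1      1]
 [   247    211      4      1      4]] [[319.62 199.51]
 [245.5  181.  ]
 [242.   182.  ]
 [248.   182.  ]
 [236.34 193.78]
 [249.   186.  ]
 [225.   187.  ]
 [222.   188.  ]
 [220.   192.  ]
 [220.   197.  ]
 [252.   196.  ]
 [253.   198.5 ]
 [254.   203.  ]
 [253.   209.  ]
 [251.   210.  ]
 [248.5  211.  ]]
(array([236.9 , 194.37]), 361.03125) (array([236.63, 193.76]), 334.390625)
```

```bash
python3 - <<'E'
from h import *
s=cv2.imread('pics/side0.png');t=cv2.imread('pics/top0.png')
W=np.hstack([cv2.resize(s[130:200,290:390],None,fx=4,fy=4,interpolation=2)[:280],cv2.resize(t[125:195,180:280],None,fx=4,fy=4,interpolation=2)])
for cam,c0,r0,off in(('side',290,130,0),('top',180,125,400)):
  for x,y,z in((547+95,261+35,153),(547+80,261+60,153),(547+100,261,153),(547+60,261-75,153)):
    p=proj(cam,(x,y,z));cv2.circle(W,(int((p[0]-c0)*4)+off,int((p[1]-r0)*4)),3,(0,0,255),-1)
cv2.imwrite('pics/c5.png',W)
E
```

```text
(no output)
```

View pics/c5.png

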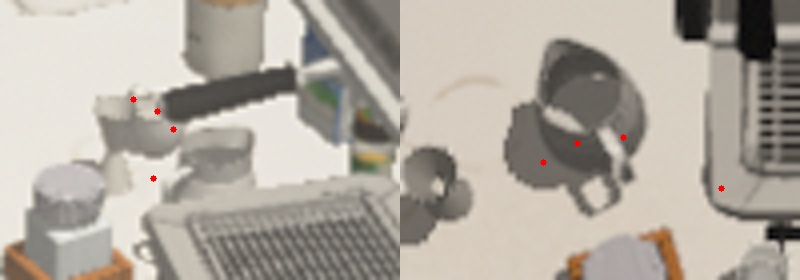

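```bash
python3 - <<'E'
from h import *
print(tri([290+215/4,130+138/4],[180+(590-400)/4,125+85/4]),tri([290+190/4,130+145/4],[180+(570-400)/4,125+130/4]))
E
python3 to.py 548 261.3 165
```

```text
(array([697.61401805, 291.03028915, 119.76269028]), np.float64(0.402695163909248)) (array([671.83431152, 306.50123435, 104.96087437]), np.float64(13.128387313696601))
[369.27684067 220.3114889  222.57185438] [ 3.14154600e+00 -4.42372896e-05  1.91942835e+00] units [-0.75113077  6.06569453  1.9193116 ] q [0.36 0.17 1.77 0.   1.2  0.01]
```

```bash
python3 -m pendant '[-0.05,0.4,0,0,0,0,-1, -0.1,0.8,0,0,0,0,-1, -0.1,0.8,0,0,0,0,-1, -0.1,0.8,0,0,0,0,-1, -0.1,0.8,0,0,0,0,-1, -0.1,0.8,0,0,0,0,-1, -0.1,0.8,0.4,0,0,0,-1, -0.1,0.6,0.5,0,0,0,-1, 0,0.27,0.5,0,0,0,-1, 0,0,0.5,0,0,0,-1, 0,0,0,0,0,0,-1, 0,0,0,0,0,0,-1]'
python3 to.py 548 261.3 86
python3 - <<'E'
from h import *
a=capture('top');b=capture('side')
W=np.hstack([cv2.resize(a[160:225,200:265],None,fx=6,fy=6,interpolation=2),cv2.resize(b[145:210,275:340],None,fx=6,fy=6,interpolation=2)])
cv2.imwrite('pics/c6.png',W[:,:,::-1])
E
```

```text
time: 17.25
tool_pos: [547.8, 261.8, 165.4]
tcp_rot: [-3.141, -0.0, 1.92]
contact_force: [-0.4, -0.6, -0.1]
grip_width: 92.2
finger_force: 0.0
[547.82884976 261.75912936 165.3703692 ] [-3.14083224e+00 -1.36666315e-04  1.91964776e+00] units [-1.66941243e-02  2.14188965e-03  2.64567585e+00] q [ 0.32  0.54  1.38  0.    1.22 -0.03]
```

View pics/c6.png

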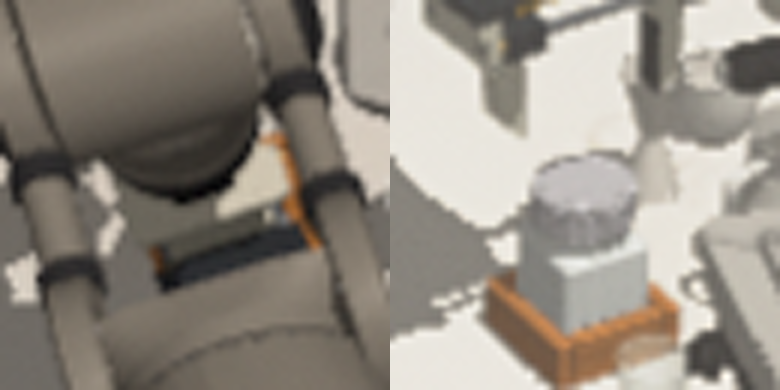

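```bash
python3 -m pendant '[0,0,0.3,0,0,0,-1, 0,0,0.5,0,0,0,-1, 0,0,0.5,0,0,0,-1, 0,0,0.5,0,0,0,-1, 0,0,0.4,0,0,0,-1, 0,0,0.3,0,0,0,-1, 0,0,0.12,0,0,0,-1, 0,0,0,0,0,0,-1, 0,0,0,0,0,0,-1]'
python3 -m pendant '[0,0,0,0,0,0,-0.7, 0,0,0,0,0,0,-0.4, 0,0,0,0,0,0,0, 0,0,0,0,0,0,0.5, 0,0,0,0,0,0,1, 0,0,0,0,0,0,1, 0,0,0,0,0,0,1]'
```

```text
time: 18.25
tool_pos: [548.4, 261.9, 87.5]
tcp_rot: [3.14, -0.0, 1.919]
contact_force: [0.5, 0.2, -0.7]
grip_width: 91.8
finger_force: 0.0
time: 18.95
tool_pos: [548.5, 261.9, 87.2]
tcp_rot: [3.14, -0.0, 1.919]
contact_force: [1.7, 0.3, 0.7]
grip_width: 63.9
finger_force: 30.0
```

```bash
python3 -m pendant '[0,0,0,0,0,-0.5,1, 0,0,0,0,0,-0.8,1, 0,0,0,0,0,-0.8,1, 0,0,0,0,0,-0.8,1, 0,0,0,0,0,-0.8,1, 0,0,0,0,0,-0.8,1, 0,0,0,0,0,-0.8,1, 0,0,0,0,0,-0.8,1, 0,0,0,0,0,-0.8,1, 0,0,0,0,0,-0.8,1, 0,0,0,0,0,-0.8,1, 0,0,0,0,0,-0.8,1]'; python3 -c "
from plant import get_obs;o=get_obs();print(o['moment'],o['tcp_rot'])"
```

```text
time: 20.15
tool_pos: [548.1, 261.6, 87.3]
tcp_rot: [3.141, 0.0, 2.57]
contact_force: [1.2, -1.0, 3.1]
grip_width: 63.6
finger_force: 30.0
[-0.19193087 -0.08030465 -0.43875827] [3.14133287e+00 1.60208565e-04 2.57004150e+00]
```

```bash
python3 -m pendant '[0,0,0,0,0,-0.9,1, 0,0,0,0,0,-0.9,1, 0,0,0,0,0,-0.9,1, 0,0,0,0,0,-0.9,1, 0,0,0,0,0,-0.9,1, 0,0,0,0,0,-0.9,1, 0,0,0,0,0,-0.9,1, 0,0,0,0,0,-0.9,1, 0,0,0,0,0,-0.9,1, 0,0,0,0,0,-0.9,1, 0,0,0,0,0,-0.9,1, 0,0,0,0,0,-0.9,1]'; python3 -c "
from plant import get_obs;o=get_obs();print(o['moment'],o['tcp_rot'])"
```

```text
time: 21.35
tool_pos: [548.9, 262.3, 88.9]
tcp_rot: [3.141, 0.003, -2.958]
contact_force: [-0.9, 1.9, 9.9]
grip_width: 63.6
finger_force: 30.0
[ 0.0914517   0.05649758 -0.06546511] [ 3.14074083  0.00335507 -2.95798713]
```

```bash
python3 -m pendant '[0,0,0,0,0,0,1, 0,0,-0.1,0,0,0,1, 0,0,-0.1,0,0,0,1, 0,0,0,0,0,0,1]'; python3 -c "
from plant import get_obs;o=get_obs();print(o['moment'],o['tcp_rot'])"
```

```text
time: 21.75
tool_pos: [547.9, 261.8, 92.9]
tcp_rot: [3.141, -0.0, -2.961]
contact_force: [0.9, 2.1, -0.9]
grip_width: 63.4
finger_force: 30.0
[ 0.37563823 -0.15785943 -0.06714707] [ 3.14133344e+00 -3.72511701e-04 -2.96061097e+00]
```

```bash
python3 -m pendant '[0,0,-0.1,0,0,0,1, 0,0,-0.2,0,0,0,1, 0,0,-0.2,0,0,0,1, 0,0,-0.2,0,0,0,1, 0,0,-0.1,0,0,0,1, 0,0,0,0,0,0,1, 0,0,0,0,0,0,1, 0,0,0,0,0,0,1]'; python3 - <<'E'
from h import *
b=capture('side')
W=np.hstack([cv2.resize(b[145:210,275:340],None,fx=6,fy=6,interpolation=2),cv2.resize(b[235:300,285:350],None,fx=6,fy=6,interpolation=2)])
cv2.imwrite('pics/c7.png',W[:,:,::-1])
E
```

```text
time: 22.55
tool_pos: [547.8, 261.6, 116.7]
tcp_rot: [-3.142, -0.001, -2.961]
contact_force: [-0.3, 0.2, -1.7]
grip_width: 63.7
finger_force: 30.0
```

View pics/c7.png

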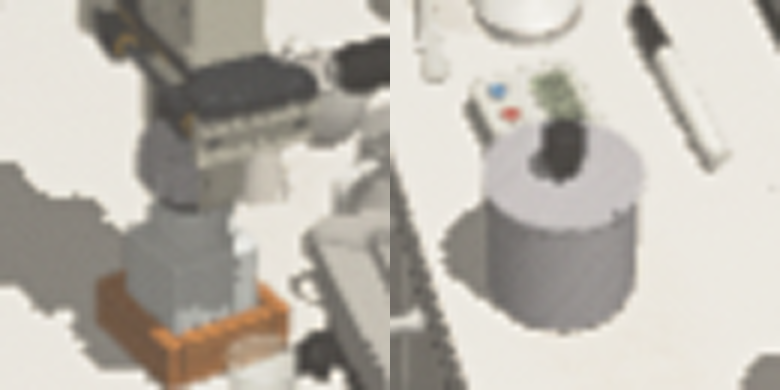

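The picture shows the cap held above the jar's bare neck (around pixel 307,178). The jar is upright in its block, and the tub's cover is still seated and level (around 313,264).

```bash
python3 -c "
from plant import close_job;print(close_job())"
```

```text
the job is handed in; nothing more can be done
None
```

The job is handed in at about 23 s of the 67 s: the cover sits seated and level on the tub, and the gripper holds the unscrewed cap level above the mouth of the jar, which still stands in its block.

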